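# Dump the swollen cartridges through the sprung reject flap

## Task

Get both swollen, orange-capped cartridges into the hidden reject bin: without lifting them off the surface, slide them out of the red caddy and round the clutter onto the shut striped flap, and press the blue plunger and hold the flap open until they drop through - one at a time or both together, as you like. Then let the flap spring shut. Leave the sound grey cartridge where it is in the caddy, and do not disturb the white battery, the brush or the jar.

Things in the scene. Friction and masses are not known exactly. Their poses are not given: they have to be found in the camera images.
- console: Grey sorting console fixed on the bench, 340 (x) by 510 (y) by 140 mm high; origin: centre of its underside, z up. Its flat diamond-plate top lies at z = +140 mm. Near the +y end the top has a slot with a flap; below is the hidden bin. Yellow fences 12 mm high, 6 mm thick, stand at x = -75 and +75 mm (y = 135 to 216 mm) and along y = 215 mm; the slot's -y side, facing the caddy, is open.
- slot_center (a point): Centre of the slot, level with the console's top, at x = 0, y = +172 mm of the console; axes as the console's. The slot, 140 (x) by 75 mm (y), is closed by a yellow and black striped flap, flush with the top, which bears the cartridges' weight when shut. It is hinged along the slot's +y edge; its -y edge tips down into the bin.
- flap (a joint): Flap angle in rad: 0 = shut and flush, 1.17 = fully open, hanging steeply. Sprung shut and geared to the plunger (39 rad per metre of plunger travel). Held at 1.1 rad or more, a cartridge lying on it slides off into the bin.
- plunger_top (a point): Centre of the upper face of the blue push-plunger that opens the flap: round cap 42 mm across on a steel stem, its upper face 55 mm above the console's top when up; beside the slot at x = -115, y = +172 mm of the console. Pressed straight down 30 mm it opens the flap fully; it takes about 8 N at first, 16 N fully down, and springs back up when let go.
- plunger (a joint): Plunger travel in m: 0 = up, 0.03 = fully down.
- caddy: Red shallow tray fixed on the console's top at its -y end, 208 (x) by 92 mm (y). Origin: underside, on the console's top. Floor 2 mm thick. Walls 18 mm high, 4 mm thick at x = -102 and +102 mm and at the back, y = -60 mm; open in front, where the floor ends at y = +30 mm. The three cartridges stand in a row along its x axis, 58 mm apart, in any order.
- reject_a_center (a point): Centre (half-way up) of a reject cartridge: upright matte grey disc-shaped hearing-aid cell cartridge, 40 mm in diameter, 20 mm high, about 50 g, with a swollen bright orange cap (30 mm across, 3 mm proud, a mark only: nothing to catch on) on its top. Stands in the caddy.
- reject_b_center (a point): Centre (half-way up) of the second reject cartridge, same size and looks as reject_a, with the orange cap.
- sound_center (a point): Centre (half-way up) of the sound cartridge: same grey disc, 40 mm in diameter and 20 mm high, but with a flat grey top with a small steel dot and no orange. It stays in the caddy.
- battery_center (a point): Centre of the chunky white scooter battery lying loose on the console between caddy and flap: 100 (its x) by 70 (its y) by 50 mm high, 0.9 kg. A bystander.
- brush_center (a point): Centre of the terminal brush lying loose on the console between caddy and flap: wooden grip, steel head with brass-coloured bristles to one side, 150 mm long (its x, from -75 to +75 mm), 24 mm wide, 18 mm high, about 150 g. A bystander.
- jar_center (a point): Centre of a small glass jar with a yellow cap standing on the console near the caddy's front, 38 mm in diameter, 50 mm high. A bystander.

How it is judged:
By the outcome, as a careful person would: the job done as asked, in the order asked, and still so for the second after the job is handed in, with the robot touching nothing.
It also fails if it takes over 70 s, if anything falls off the work surface, if the arm or the gripper's body presses on something with over 40 N, if the wrist force passes 120 N, or if a joint passes its speed limit or range.

## Robot

A 6-joint arm with a two-finger parallel gripper is mounted at the origin on the work surface. World frame = base frame: x ahead of the robot, y to its left, z up, the work surface at z = 0. Lengths are in m, angles in rad, forces in N, time in s.
With the tool pointing down it reaches from about 0.375 to 0.975 m from the base axis. Payload 3.8 kg.
Tool frame: the origin (TCP) lies at the very end of the fingers, on their centre line; the grasp point (between the pads) lies 19 mm behind it; z points along the fingers, y is the direction in which the jaws open and shut (so a half turn about z gives the same grasp; the last joint's range is limited). The gripper opens to 85 mm and grips with 20 to 120 N. Pads are 22 mm wide; open, the fingers measure 114 mm over their backs; the gripper's body (76 mm by 85 mm) begins 54 mm behind the grasp point. The pads swing forward as they close: fully open they stand 13 mm farther back than shut.
Start: joints at [1.191, 0.264, 1.604, -0, 1.274, -0.037], TCP at [0.227, 0.636, 0.231] pointing down, gripper open.
Joint ranges: [-2.63, 2.63], [-0.94, 2.18], [0.31, 2.57], [-1.31, 4.45], [0, 2.66], [-2.55, 2.55]. Speed limits (rad/s): [2.57, 2.57, 3.14, 3.14, 3.14, 3.14].

## Interface

Orientations are given as a rotation vector (axis times angle).
In Python, from workcell import read_state, read_camera, camera_info, finish_job gives the robot as it stands. The module is installed in compiled form; this text tells all that it offers.
- The arm moves only by the tool play_rows, never from a script. Its argument "motion" is a list of rows, each a list of 5 numbers: the shift along the tool's x, y, z in units of 1000 mm (1.0 is 1000 mm), then the turn about the tool's z in units of 2 pi rad (1.0 is 2 pi rad), then the finger opening in mm, from 0 to 85.4. A call has 1 to 5 rows; each row shifts and turns the commanded pose from where the row before left it, along the tool's axes as they then stand; what a row does not reach is not made up. A row lasts 1/8 s, in which the tool goes at most 62.5 mm and 10.7 degrees, less where a joint would pass 70% of its speed; a pose out of reach is approached as far as the arm can. A call with a number of a shift or a turn outside -1 to 1 is refused whole. A call with a gripper value outside its range is refused whole. The fingers move at their own pace and stop on an object; "squeeze" is the grip in N (left out, the last holds). Time passes only in rows, so rows that do not move let the fingers close. It gives the time, the measured TCP pose, the force and the opening at its end, in the units of the state.
- read_state(): the state, without advancing time (a new reading comes with each control period).
- read_camera(name): name is "scene" or "top" or "wrist"; returns the picture (480x640x3 uint8, red, green, blue); there is no depth.
- camera_info(name): a dict with "intrinsics" (3x3 intrinsics, pixels), "dist_coeffs" ([k1, k2, p1, p2, k3] as OpenCV has them; the pictures are not rectified), "pose" (4x4, takes a point from camera to world coordinates). Camera axes: x right, y down, z forward; pixel columns grow to the right and rows downward; lengths in m; the calibration is good to about 2 mm. A picture is of the moment at which its call begins: read the wrist's pose just before it. camera_info takes no time and is no camera call; for the wrist camera it gives the pose at the moment of the call.
- finish_job(): hands the job in, once; it reports no verdict.
The state is a dict: "time": time; "q": joint angles; "joint_vel": joint speeds; "joint_torque": joint torques, N m; "tool_pos": TCP position; "tcp_rot": TCP orientation; "wrist_force": force on the tool from outside, world axes, zero at the start; "torque": the same for the moment, N m; "width": opening from 0.0 (shut) to 1.0 (fully open).
Only numpy, scipy, OpenCV 4.12 (cv2) and the standard library are available. Lean on these libraries where they do the work, as an engineer would, in place of code of your own. Each camera call takes 0.05 s, during which the arm holds its last target. There are 200 camera calls.

## Working session

There is one attempt and no reset: what is moved stays moved. The work goes in short steps, Python scripts to look and compute and a tool call to move; the robot and the scene stay as the last step left them, time stands still between calls to the robot, and variables do not carry over. Pictures are saved under pics/ and viewed, about 8 in all and at most 12, crops included, and the job is handed in when it is done.

Besides the shell and the picture viewer there is one more tool, called after "Call:" in YAML: its name, and indented under it one key for each argument. play_rows: Moves the arm, as the interface text tells. Shifts and turns lie within -1 to 1; 1 stands for 1000 mm of shift or 2 pi rad of turn. Its arguments: {"type":"object","properties":{"motion":{"type":"array","items":{"type":"array","items":{"type":"number"}}},"squeeze":{"type":"number"}},"required":["motion"]}

```bash
mkdir -p pics
python3 - <<'E'
from workcell import *
import cv2,numpy as np
print(read_state())
for n in("scene","top"):
    i=camera_info(n);print(n,np.round(i["intrinsics"],1).tolist(),np.round(i["dist_coeffs"],4).tolist(),np.round(i["pose"],4).tolist())
    cv2.imwrite(f"pics/{n}0.png",read_camera(n)[:,:,::-1])
E
```

```text
{'time': 0.0, 'q': array([ 1.19109062e+00,  2.64764115e-01,  1.60540712e+00,  9.57484493e-06,
        1.27369596e+00, -3.69251109e-02]), 'joint_vel': array([ 9.77387148e-05,  1.19258153e-03, -1.39537467e-03,  7.81058770e-04,
       -3.57965800e-04, -1.11674193e-03]), 'joint_torque': array([-9.85418119e-04, -5.15119028e+01, -3.67312145e+01, -2.18035852e-04,
        1.28438469e-02,  4.70532754e-06]), 'tool_pos': array([0.22661012, 0.63503178, 0.22993676]), 'tcp_rot': array([-0.53572856, -3.09508893,  0.00349208]), 'wrist_force': array([-0.24562309, -0.97988963,  0.67681968]), 'torque': array([-0.08343307, -0.00942769,  0.00439835]), 'width': 1.000172659446588}
scene [[502.0, 0.0, 323.9], [0.0, 502.0, 235.1], [0.0, 0.0, 1.0]] [-0.1256, 0.0, 0.0, 0.0, 0.0] [[-0.5125, 0.5618, -0.6494, 1.0733], [0.8586, 0.3258, -0.3959, 0.3103], [-0.0109, -0.7604, -0.6493, 0.6294], [0.0, 0.0, 0.0, 1.0]]
top [[449.6, 0.0, 318.5], [0.0, 449.6, 238.0], [0.0, 0.0, 1.0]] [0.0118, 0.0, 0.0, 0.0, 0.0] [[-0.1251, -0.9698, 0.2091, 0.4531], [-0.9921, 0.1226, -0.0249, 0.0409], [-0.0015, -0.2106, -0.9776, 0.8093], [0.0, 0.0, 0.0, 1.0]]
```

View pics/top0.png

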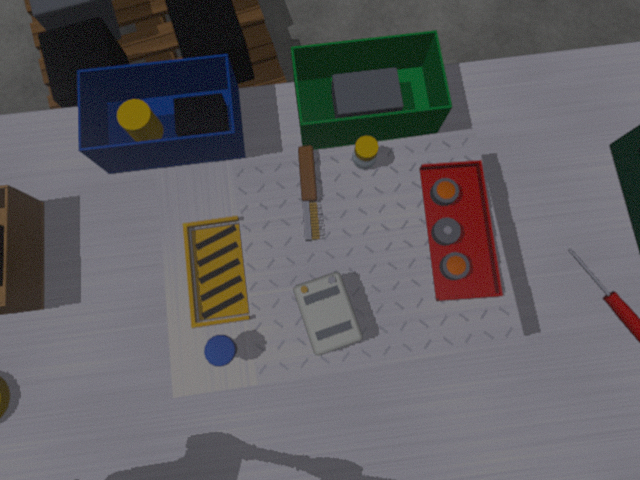

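View pics/scene0.png

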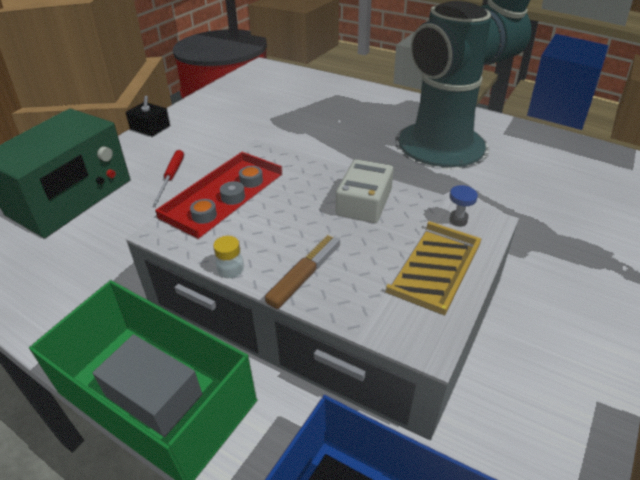

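The top view shows the red caddy at right. The rejects are at (446,190) and (456,265), with the sound one between them at (447,231). The battery is at (327,312), the brush at (310,195), the jar at (366,150), the flap at (217,272) and the plunger at (220,350). The scene view agrees. The way out is the gap between brush and battery.

Run:
```python
import cv2
a=cv2.imread("pics/top0.png")[130:400,165:525];cv2.imwrite("pics/topc.png",cv2.resize(a,None,fx=2.2,fy=2.2,interpolation=cv2.INTER_CUBIC))
a=cv2.imread("pics/scene0.png")[140:320,130:530];cv2.imwrite("pics/scenec.png",cv2.resize(a,None,fx=2,fy=2,interpolation=cv2.INTER_CUBIC))
```

```text
(no output)
```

View pics/topc.png

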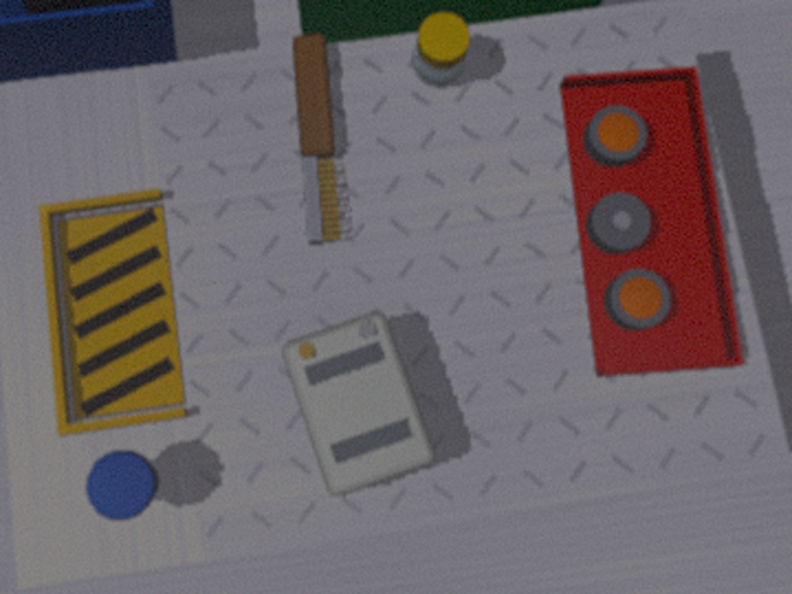

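View pics/scenec.png

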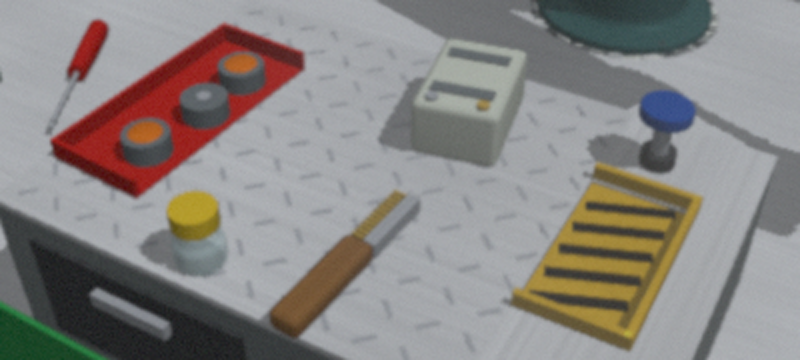

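Crops: far reject cap is at (619,132) in the top crop and (147,132) in the scene crop. The near one is at (641,298) and (241,66). The sound dot is at (622,219), the brush tip at (325,241), and the battery corner nearest the gap at (380,312).

```bash
cat > h.py <<'E'
from workcell import *
import cv2,numpy as np
def ray(n,uv,info=None):
    i=info or camera_info(n);T=np.array(i["pose"])
    p=cv2.undistortPoints(np.array([[uv]],float),np.array(i["intrinsics"]),np.array(i["dist_coeffs"]))[0,0]
    d=T[:3,:3]@[p[0],p[1],1];return T[:3,3],d/np.linalg.norm(d)
def tri(rs):
    A=sum(np.eye(3)-np.outer(d,d) for c,d in rs);b=sum((np.eye(3)-np.outer(d,d))@c for c,d in rs)
    p=np.linalg.solve(A,b);return p,max(np.linalg.norm(np.cross(p-c,d)) for c,d in rs)
def atz(r,z): return r[0]+r[1]*(z-r[0][2])/r[1][2]
E
python3 - <<'E'
from h import *
P={"A":(619,132,147,132),"B":(641,298,241,66),"S":(622,219,203,95),"plunger":(121,484,667,106),
"bat_gold":(283,345,497,108),"bat_silv":(380,312,415,93),"bat3":(434,460,447,40),"bat4":(338,494,526,50),"brushend":(312,241,413,201),"jar":(443,35,194,208),
"fence_farx":(167,195,518,297),"fence_nearx":(193,411,600,170),"fcorn_farx":(42,207,630,340),"fcorn_near":(62,432,698,198),"cad_far":(563,80,137,190),"cad_near":(599,374,302,57),"brushgripend":(312,37,283,325)}
for k,(a,b,c,d) in P.items():
    rt=ray("top",(a/2.2+165,b/2.2+130));rs=ray("scene",(c/2+130,d/2+140))
    p,e=tri([rt,rs]);print(k,np.round(p*1000),round(e*1000,1),"top@z153",np.round(atz(rt,.153)[:2]*1000))
rt=lambda a,b,z:np.round(atz(ray("top",(a/2.2+165,b/2.2+130)),z)[:2]*1000)
print("brush bristle end",rt(325,241,.149),rt(352,235,.149))
s=read_state();print(cv2.Rodrigues(s["tcp_rot"])[0].round(3).tolist())
E
```

```text
A [ 640. -175.  162.] 1.4 top@z153 [ 643. -179.]
B [ 526. -169.  159.] 1.0 top@z153 [ 527. -172.]
S [ 580. -166.  163.] 0.5 top@z153 [ 582. -169.]
plunger [450. 175. 193.] 0.6 top@z153 [450. 183.]
bat_gold [521.  68. 197.] 0.5 top@z153 [526.  69.]
bat_silv [534.   6. 196.] 0.7 top@z153 [540.   2.]
bat3 [440. -16. 185.] 0.1 top@z153 [440. -19.]
bat4 [427.  47. 189.] 2.2 top@z153 [426.  45.]
brushend [594.  41. 150.] 1.0 top@z153 [593.  42.]
jar [714. -61. 189.] 1.0 top@z153 [730. -68.]
fence_farx [639. 141. 143.] 3.7 top@z153 [638. 136.]
fence_nearx [489. 138. 144.] 4.9 top@z153 [490. 132.]
fcorn_farx [641. 224. 149.] 0.6 top@z153 [640. 222.]
fcorn_near [488. 219. 150.] 0.3 top@z153 [488. 218.]
cad_far [ 687. -147.  149.] 1.6 top@z153 [ 686. -147.]
cad_near [ 481. -136.  153.] 0.6 top@z153 [ 481. -135.]
brushgripend [741.  26. 149.] 1.9 top@z153 [740.  24.]
brush bristle end [593.  33.] [595.  14.]
[[-0.942, 0.336, -0.001], [0.336, 0.942, -0.002], [0.0, -0.002, -1.0]]
```

Call:
play_rows:
  motion:
    - [0,0,-0.035,-0.0272,85]
    - [0,0,-0.035,-0.0272,85]
    - [-0.02,-0.053,0,0,85]
    - [-0.02,-0.053,0,0,85]
    - [-0.02,-0.053,0,0,85]

```text
time: 0.72
tool_pos: [0.2869, 0.4749, 0.3007]
tcp_rot: [-0.0, -3.141, 0.001]
wrist_force: [1.3, -0.3, 0.4]
width: 0.998
```

Call:
play_rows:
  motion:
    - [-0.02,-0.053,0,0,85]
    - [-0.02,-0.053,0,0,85]
    - [-0.02,-0.053,0,0,85]
    - [-0.02,-0.053,0,0,85]
    - [-0.02,-0.053,0,0,85]

```text
time: 1.35
tool_pos: [0.3865, 0.2097, 0.301]
tcp_rot: [0.001, 3.142, -0.0]
wrist_force: [-0.4, 0.7, 0.2]
width: 0.996
```

Call:
play_rows:
  motion:
    - [-0.02,-0.053,0,0,85]
    - [-0.02,-0.053,0,0,85]
    - [-0.02,-0.053,0,0,85]
    - [-0.02,-0.053,0,0,85]
    - [-0.02,-0.053,0,0,85]

```text
time: 1.98
tool_pos: [0.4863, -0.0554, 0.301]
tcp_rot: [-0.002, -3.142, -0.0]
wrist_force: [1.2, 0.9, 0.1]
width: 0.999
```

Call:
play_rows:
  motion:
    - [-0.02,-0.053,0,0,85]
    - [-0.02,-0.053,0,0,85]
    - [0,0,0,0,60]
    - [0,0,0,0,60]

```text
time: 2.48
tool_pos: [0.5256, -0.1593, 0.3005]
tcp_rot: [-0.003, -3.14, -0.002]
wrist_force: [0.4, 1.0, -0.7]
width: 0.707
```

Run:
```python
from h import *
i=camera_info("wrist");im=read_camera("wrist")[:,:,::-1]
cv2.imwrite("pics/w1.png",im)
print(np.round(i["pose"],3).tolist(),i["intrinsics"])
hsv=cv2.cvtColor(im.copy(),cv2.COLOR_BGR2HSV);m=cv2.inRange(hsv,(8,130,100),(18,255,255))
n,l,st,c=cv2.connectedComponentsWithStats(m)
for k in range(1,n):
    if st[k,4]>300: print(c[k],st[k,4],np.round(atz(ray("wrist",c[k],i),.165)*1000))
```

```text
[[0.001, 0.953, 0.304, 0.448], [1.0, -0.001, 0.001, -0.159], [0.001, 0.304, -0.953, 0.444], [0.0, 0.0, 0.0, 1.0]] [[400.72944843   0.         314.63529447]
 [  0.         400.72944843 234.93450452]
 [  0.           0.           1.        ]]
[302.91875    221.60714286] 1120 [ 527. -167.  165.]
[296.60880503 356.63018868] 795 [ 640. -173.  165.]
```

View pics/w1.png

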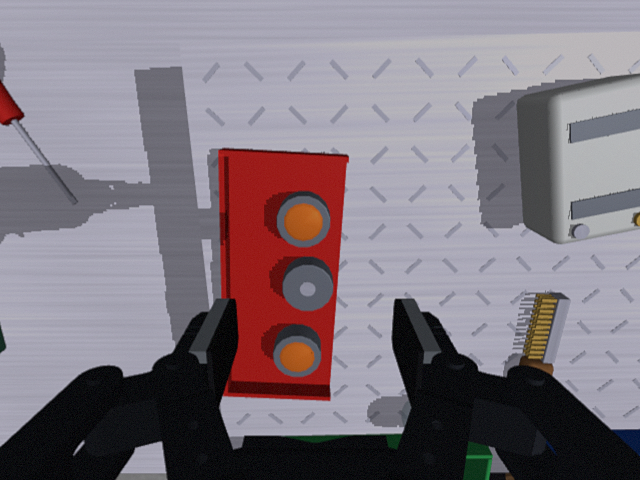

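The wrist view confirms the rejects at about (527,-167) and (640,-173). Sound lies between them, and the caddy's back wall leaves room for the rear finger.

Call:
play_rows:
  motion:
    - [-0.0015,-0.008,0.04,0,60]
    - [0,0,0.045,0,60]
    - [0,0,0.045,0,60]
    - [0,0,0.0255,0,60]
    - [0,0,0,0,60]
  squeeze: 20

```text
time: 3.15
tool_pos: [0.5253, -0.1652, 0.1434]
tcp_rot: [0.002, -3.136, -0.003]
wrist_force: [-0.1, -0.3, -0.6]
width: 0.703
```

Call:
play_rows:
  motion:
    - [0,0,0,0,36]
    - [0,0,0,0,36]
    - [0,0,0,0,36]
    - [0,0,0,0,36]
  squeeze: 20

```text
time: 3.65
tool_pos: [0.5289, -0.1677, 0.1478]
tcp_rot: [0.002, 3.138, -0.001]
wrist_force: [-0.6, 1.4, 7.0]
width: 0.456
```

Call:
play_rows:
  motion:
    - [0,0,-0.001,0,36]
    - [0,0,0,0,36]

```text
time: 3.9
tool_pos: [0.5284, -0.1679, 0.1478]
tcp_rot: [0.002, 3.14, -0.001]
wrist_force: [0.8, 0.7, 5.1]
width: 0.459
```

Call:
play_rows:
  motion:
    - [0,0.012,0,0,36]
    - [0,0.012,0,0,36]
    - [0,0.012,0,0,36]
    - [0,0.012,0,0,36]
    - [0,0.012,0,0,36]

```text
time: 4.53
tool_pos: [0.527, -0.1069, 0.1463]
tcp_rot: [-0.002, -3.14, -0.001]
wrist_force: [0.9, -0.2, -0.6]
width: 0.459
```

Call:
play_rows:
  motion:
    - [0,0,0,0,36]
    - [0,0,0,0,36]

```text
time: 4.78
tool_pos: [0.527, -0.1073, 0.146]
tcp_rot: [-0.001, -3.14, -0.0]
wrist_force: [-0.7, 0.7, -0.9]
width: 0.457
```

Call:
play_rows:
  motion:
    - [0,0,0.0015,0,36]
    - [0,0,0,0,36]

```text
time: 5.03
tool_pos: [0.5273, -0.1076, 0.1458]
tcp_rot: [-0.002, -3.141, -0.001]
wrist_force: [-2.5, 1.5, 4.8]
width: 0.456
```

Call:
play_rows:
  motion:
    - [-0.0068,0.012,0,0,36]
    - [-0.0068,0.012,0,0,36]
    - [-0.0068,0.012,0,0,36]
    - [-0.0068,0.012,0,0,36]
    - [-0.0068,0.012,0,0,36]

```text
time: 5.65
tool_pos: [0.5625, -0.047, 0.1458]
tcp_rot: [0.001, 3.141, -0.001]
wrist_force: [-1.8, -2.5, 5.7]
width: 0.457
```

Run:
```python
from h import *
i=camera_info("wrist");im=read_camera("wrist")[:,:,::-1];cv2.imwrite("pics/w2.png",im)
```

```text
(no output)
```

View pics/w2.png

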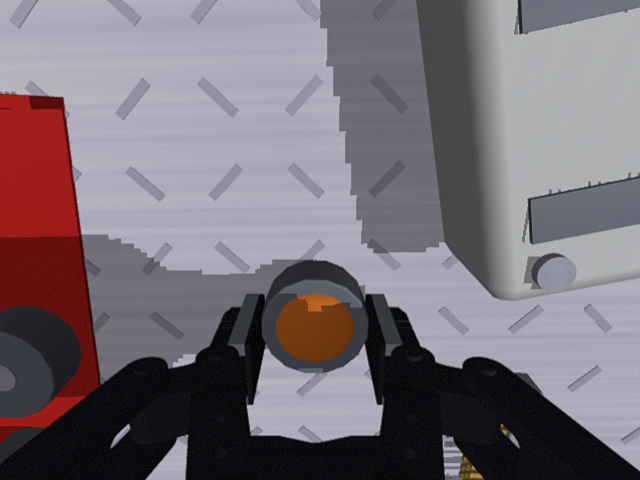

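The disc is upright and held in line. The battery's gap-side base corner is at about (500,298) and the disc top at (315,327). I'll check the clearances.

Run:
```python
from h import *
for uv,z in(((315,327),.163),((500,298),.145),((515,299),.19),((448,244),.142),((620,283),.19),((460,480),.149)): print(uv,np.round(atz(ray("wrist",uv),z)*1000))
```

```text
(315, 327) [560. -45. 163.]
(500, 298) [558.  29. 145.]
(515, 299) [535.  10. 190.]
(448, 244) [536.   7. 142.]
(620, 283) [530.  37. 190.]
(460, 480) [648.  22. 149.]
```

Call:
play_rows:
  motion:
    - [-0.002,0.01,0,0,36]
    - [-0.002,0.012,0,0,36]
    - [0,0.014,0,0,36]
    - [0,0.014,0,0,36]
    - [0,0.014,0,0,36]

```text
time: 6.32
tool_pos: [0.5664, 0.0169, 0.1458]
tcp_rot: [0.001, 3.14, -0.001]
wrist_force: [1.9, -3.2, 5.3]
width: 0.456
```

Call:
play_rows:
  motion:
    - [0,0.014,0,0,36]
    - [0,0.014,0,0,36]
    - [0,0.014,0,0,36]
    - [0,0.014,0,0,36]
    - [0,0.014,0,0,36]

```text
time: 6.95
tool_pos: [0.5662, 0.0869, 0.1458]
tcp_rot: [0.001, 3.141, -0.001]
wrist_force: [0.6, -3.1, 5.6]
width: 0.457
```

Call:
play_rows:
  motion:
    - [0,0.006,0,0,36]
    - [0,0,0,0,46]
    - [0,0,0,0,46]
    - [0,0,-0.001,0,39]
    - [0,0,0,0,39]

```text
time: 7.58
tool_pos: [0.5655, 0.0923, 0.1459]
tcp_rot: [-0.002, -3.141, -0.0]
wrist_force: [-0.3, 0.2, -0.2]
width: 0.46
```

Call:
play_rows:
  motion:
    - [0.0045,0.012,0,0,39]
    - [0.0045,0.012,0,0,39]
    - [0.0045,0.012,0,0,39]
    - [0.0045,0.012,0,0,39]
    - [0.0045,0.012,0,0,39]

```text
time: 8.2
tool_pos: [0.543, 0.1535, 0.1463]
tcp_rot: [0.001, 3.142, 0.0]
wrist_force: [-0.1, -0.4, -0.1]
width: 0.462
```

Call:
play_rows:
  motion:
    - [0.004,0.01,0,0,39]
    - [0.003,0.007,0,0,39]
    - [0,0,0,0,39]
    - [0,0,0,0,46]
    - [0,0,0,0,46]

```text
time: 8.82
tool_pos: [0.5367, 0.1691, 0.1465]
tcp_rot: [0.002, 3.141, -0.0]
wrist_force: [0.5, 0.3, 0.1]
width: 0.539
```

Run:
```python
from h import *
im=read_camera("wrist")[:,:,::-1];t=read_camera("top")[:,:,::-1]
cv2.imwrite("pics/m1.png",np.hstack([cv2.resize(im,(400,300)),cv2.resize(t[130:400,165:525],(400,300))]))
print(read_state()["wrist_force"],read_state()["tool_pos"])
```

```text
[-0.15307336  0.0722283   0.10812101] [0.53665743 0.16910989 0.14639822]
```

View pics/m1.png

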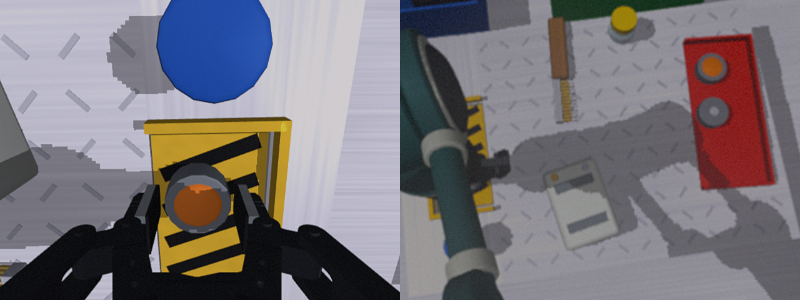

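B rests upright on the flap, nothing else has moved, and the sound cartridge and A are still in place. Next, A.

Call:
play_rows:
  motion:
    - [0,0,-0.05,0,46]
    - [0,0,-0.05,0,60]
    - [-0.0145,-0.049,0,0,60]
    - [-0.0145,-0.049,0,0,60]
    - [-0.0145,-0.049,0,0,60]

```text
time: 9.55
tool_pos: [0.5802, 0.0209, 0.2468]
tcp_rot: [0.001, 3.141, 0.0]
wrist_force: [0.1, 0.1, -0.3]
width: 0.7
```

Call:
play_rows:
  motion:
    - [-0.0145,-0.049,0,0,60]
    - [-0.0145,-0.049,0,0,60]
    - [-0.0145,-0.049,0,0,60]
    - [-0.0165,-0.048,0,0,60]
    - [0,0,0,0,60]

```text
time: 10.18
tool_pos: [0.64, -0.1766, 0.2458]
tcp_rot: [0.009, 3.142, -0.002]
wrist_force: [-0.4, 1.1, -0.3]
width: 0.7
```

Run:
```python
from h import *
i=camera_info("wrist");im=read_camera("wrist")[:,:,::-1]
hsv=cv2.cvtColor(im.copy(),cv2.COLOR_BGR2HSV);m=cv2.inRange(hsv,(8,130,60),(18,255,255))
n,l,st,c=cv2.connectedComponentsWithStats(m)
for k in range(1,n):
    if st[k,4]>300: print(c[k],st[k],np.round(atz(ray("wrist",c[k],i),.165)*1000))
print(read_state()["tool_pos"])
```

```text
[319.08610086 246.2601476 ] [ 296  224   47   45 1626] [ 641. -173.  165.]
[621.26905954 326.15609349] [ 593  256   47  124 3594] [695.  18. 165.]
[ 0.63955132 -0.17453532  0.24573725]
```

Call:
play_rows:
  motion:
    - [0,0.001,0.045,0,60]
    - [0,0,0.045,0,60]
    - [0,0,0.008,0,60]
    - [0,0,0,0,60]
    - [0,0,0,0,44]

```text
time: 10.85
tool_pos: [0.6413, -0.1718, 0.1512]
tcp_rot: [0.001, 3.137, -0.002]
wrist_force: [0.0, 0.3, 0.0]
width: 0.521
```

Call:
play_rows:
  motion:
    - [0,0,0,0,44]
    - [0,0,0,0,36]
    - [0,0,0,0,36]
    - [0,0,0,0,36]

```text
time: 11.35
tool_pos: [0.6409, -0.172, 0.1507]
tcp_rot: [0.002, 3.138, -0.001]
wrist_force: [-1.5, 0.6, 6.1]
width: 0.45
```

Call:
play_rows:
  motion:
    - [0,0.013,0,0,36]
    - [0,0.013,0,0,36]
    - [0,0.013,0,0,36]
    - [0,0.013,0,0,36]
    - [0,0.012,0,0,36]

```text
time: 11.98
tool_pos: [0.6398, -0.1075, 0.1487]
tcp_rot: [0.002, 3.141, -0.001]
wrist_force: [-0.5, -1.4, 2.8]
width: 0.456
```

Call:
play_rows:
  motion:
    - [0,0,0.001,0,36]
    - [0,0,0,0,36]

```text
time: 12.22
tool_pos: [0.6399, -0.1061, 0.1487]
tcp_rot: [0.001, 3.141, 0.003]
wrist_force: [-1.3, 2.6, 8.2]
width: 0.457
```

Call:
play_rows:
  motion:
    - [0.012,0.011,-0.0005,0,36]
    - [0.0125,0.011,0,0,36]
    - [0.0125,0.011,0,0,36]
    - [0.0125,0.011,0,0,36]
    - [0.0125,0.011,0,0,36]

```text
time: 12.85
tool_pos: [0.5778, -0.0522, 0.1487]
tcp_rot: [0.001, 3.139, -0.001]
wrist_force: [2.9, -2.7, 6.2]
width: 0.452
```

Call:
play_rows:
  motion:
    - [0.0125,0.011,0,0,36]
    - [0,0,0,0,36]

```text
time: 13.1
tool_pos: [0.5638, -0.04, 0.1486]
tcp_rot: [-0.0, -3.141, -0.002]
wrist_force: [-1.7, 1.8, 8.5]
width: 0.461
```

Run:
```python
from h import *
i=camera_info("wrist");im=read_camera("wrist")[:,:,::-1]
hsv=cv2.cvtColor(im.copy(),cv2.COLOR_BGR2HSV);m=cv2.inRange(hsv,(8,130,60),(18,255,255))
n,l,st,c=cv2.connectedComponentsWithStats(m)
for k in range(1,n):
    if st[k,4]>300: print(c[k],st[k],np.round(atz(ray("wrist",c[k],i),.163)*1000))
print(read_state()["tool_pos"])
```

```text
[314.60106114 328.92698332] [ 277  296   76   67 3958] [563. -39. 163.]
[ 0.56384434 -0.04004165  0.14864018]
```

Call:
play_rows:
  motion:
    - [-0.001,0.012,-0.0007,0,36]
    - [0,0.014,0,0,36]
    - [0,0.014,0,0,36]
    - [0,0.014,0,0,36]
    - [0,0.014,0,0,36]

```text
time: 13.78
tool_pos: [0.5658, 0.0269, 0.1487]
tcp_rot: [-0.001, -3.142, 0.002]
wrist_force: [0.7, -3.5, 5.7]
width: 0.457
```

Call:
play_rows:
  motion:
    - [0,0.014,0,0,36]
    - [0,0.014,0,0,36]
    - [0,0.014,0,0,36]
    - [0,0.014,0,0,36]
    - [0,0.008,0,0,36]

```text
time: 14.4
tool_pos: [0.5657, 0.091, 0.1486]
tcp_rot: [0.0, -3.141, 0.002]
wrist_force: [-0.1, -3.9, 5.7]
width: 0.455
```

Call:
play_rows:
  motion:
    - [0,0,0,0,46]
    - [0,0,0,0,46]
    - [0,0,0,0,46]
    - [0,0,-0.001,0,39]
    - [0,0,0,0,39]

```text
time: 15.02
tool_pos: [0.5663, 0.0903, 0.1494]
tcp_rot: [-0.002, -3.141, -0.0]
wrist_force: [0.3, -0.0, 0.3]
width: 0.461
```

Call:
play_rows:
  motion:
    - [-0.007,0.01,0,0,39]
    - [-0.006,0.012,0,0,39]
    - [-0.006,0.012,0,0,39]
    - [-0.006,0.012,0,0,39]
    - [-0.005,0.012,0,0,39]

```text
time: 15.65
tool_pos: [0.5968, 0.1494, 0.1494]
tcp_rot: [-0.001, -3.142, -0.0]
wrist_force: [-0.1, -0.1, -0.5]
width: 0.458
```

Call:
play_rows:
  motion:
    - [-0.004,0.012,0,0,39]
    - [0,0.008,0,0,39]
    - [0,0,0,0,39]
    - [0,0,0,0,46]
    - [0,0,0,0,46]

```text
time: 16.27
tool_pos: [0.6004, 0.168, 0.1496]
tcp_rot: [0.002, 3.141, -0.0]
wrist_force: [-0.4, 0.4, 0.2]
width: 0.54
```

Call:
play_rows:
  motion:
    - [0,0,-0.05,0,46]
    - [0,0,-0.05,0,46]
    - [0,0,0,0,20]
    - [0.05,0,0,0,0]
    - [0.05,0,0,0,0]

```text
time: 16.9
tool_pos: [0.4989, 0.1679, 0.2482]
tcp_rot: [-0.003, -3.14, 0.001]
wrist_force: [-0.3, 1.1, 1.0]
width: -0.001
```

Run:
```python
from h import *
i=camera_info("wrist");im=read_camera("wrist")[:,:,::-1];cv2.imwrite("pics/w3.png",im)
print(read_state()["tool_pos"])
hsv=cv2.cvtColor(im.copy(),cv2.COLOR_BGR2HSV)
for lo,hi,z in(((8,150,60),(16,255,255),.163),((105,120,60),(125,255,255),.195)):
  n,l,st,c=cv2.connectedComponentsWithStats(cv2.inRange(hsv,lo,hi))
  for k in range(1,n):
    if st[k,4]>300: print(c[k],st[k],np.round(atz(ray("wrist",c[k],i),z)*1000))
```

```text
[0.49176771 0.16747072 0.24666239]
[320.03648425 287.90381426] [296 277  44  29 603] [529. 172. 163.]
[329.85203131 169.34588148] [ 289  128   83   84 5366] [450. 176. 195.]
```

View pics/w3.png

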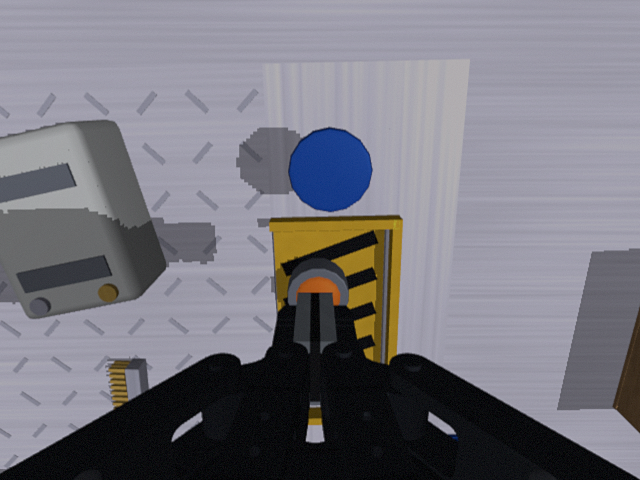

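Call:
play_rows:
  motion:
    - [0.021,0.004,0,0,0]
    - [0.021,0.004,0,0,0]
    - [0,0,0.02,0,0]
    - [0,0,0.018,0,0]
    - [0,0,0,0,0]

```text
time: 17.58
tool_pos: [0.4571, 0.1762, 0.2094]
tcp_rot: [-0.002, -3.138, 0.002]
wrist_force: [-0.4, -0.2, -0.1]
width: -0.001
```

Call:
play_rows:
  motion:
    - [0.006,0,0.01,0,0]
    - [0,0,0.01,0,0]
    - [0,0,0.01,0,0]
    - [0,0,0.01,0,0]
    - [0,0,0.005,0,0]

```text
time: 18.2
tool_pos: [0.4526, 0.1767, 0.1681]
tcp_rot: [0.002, 3.141, 0.001]
wrist_force: [-5.8, -1.1, 15.3]
width: -0.001
```

Call:
play_rows:
  motion:
    - [0,0,0.003,0,0]
    - [0,0,0,0,0]

```text
time: 18.45
tool_pos: [0.4527, 0.1767, 0.1656]
tcp_rot: [0.002, 3.141, 0.001]
wrist_force: [-6.1, -1.6, 14.9]
width: 0.0
```

Call:
play_rows:
  motion:
    - [0,0,0.002,0,0]
    - [0,0,0.002,0,0]
    - [0,0,0,0,0]
    - [0,0,0,0,0]
    - [0,0,0,0,0]

```text
time: 19.08
tool_pos: [0.4528, 0.1768, 0.1641]
tcp_rot: [0.002, 3.141, 0.001]
wrist_force: [-11.0, -3.2, 27.8]
width: -0.003
```

Call:
play_rows:
  motion:
    - [0,0,0,0,0]
    - [0,0,0,0,0]
    - [0,0,0,0,0]
    - [0,0,0,0,0]
    - [0,0,0,0,0]

```text
time: 19.7
tool_pos: [0.4528, 0.1768, 0.1641]
tcp_rot: [0.002, 3.141, 0.001]
wrist_force: [-11.4, -2.9, 27.1]
width: -0.003
```

Run:
```python
from h import *
im=read_camera("wrist")[:,:,::-1];t=read_camera("scene")[:,:,::-1]
cv2.imwrite("pics/m2.png",np.hstack([cv2.resize(im,(400,300)),cv2.resize(t[180:330,340:540],(400,300))]))
```

```text
(no output)
```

View pics/m2.png

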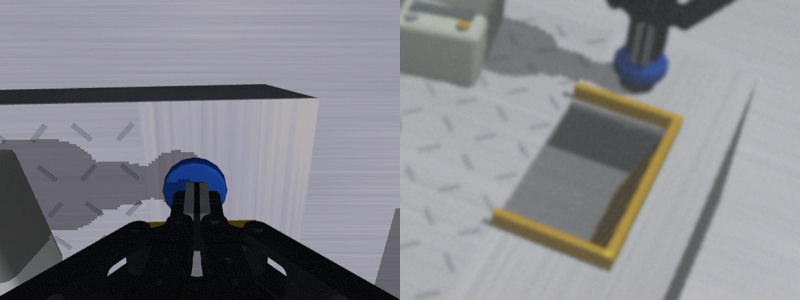

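The plunger is at its stop, the flap is open and both cartridges have dropped through. Now I'll let the flap shut and retreat.

Call:
play_rows:
  motion:
    - [0,0,-0.012,0,0]
    - [0,0,-0.015,0,0]
    - [0,0,-0.02,0,0]
    - [0,0,-0.03,0,0]
    - [0,0,-0.04,0,0]

```text
time: 20.42
tool_pos: [0.4517, 0.1762, 0.2761]
tcp_rot: [-0.002, -3.139, 0.001]
wrist_force: [0.6, 0.1, 0.0]
width: 0.001
```

Call:
play_rows:
  motion:
    - [0,0.05,0,0,0]
    - [0,0.05,0,0,0]
    - [0,0.05,0,0,0]
    - [0,0.05,0,0,0]
    - [0,0,0,0,0]

```text
time: 21.05
tool_pos: [0.4522, 0.3794, 0.2756]
tcp_rot: [0.004, -3.141, -0.001]
wrist_force: [0.8, -0.9, -0.2]
width: 0.001
```

Run:
```python
from h import *
im=read_camera("scene")[:,:,::-1];t=read_camera("top")[:,:,::-1]
cv2.imwrite("pics/m3.png",np.hstack([cv2.resize(im[120:340,110:530],(400,300)),cv2.resize(t[130:400,165:525],(400,300))]))
```

```text
(no output)
```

View pics/m3.png

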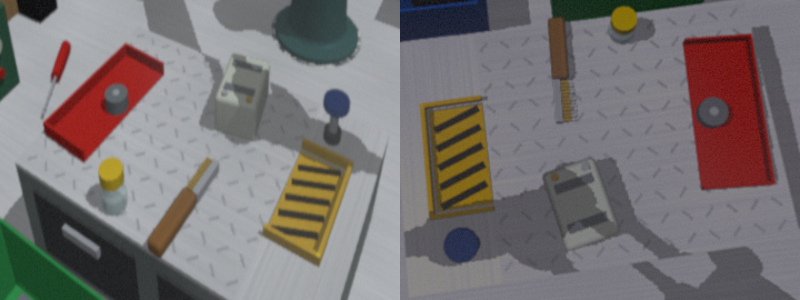

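The flap is shut and empty, the plunger is up, the sound cartridge is alone in the caddy and the bystanders haven't moved.

```bash
python3 -c "
from workcell import *
print(finish_job())"
```

```text
the job is handed in; nothing more can be done
None
```

Both orange-capped cartridges are in the reject bin, and the job is handed in. I gripped each one lightly, slid it out of the caddy and through the gap between brush and battery, and set it on the shut flap. With both on the flap, I pressed the plunger to its stop and held it for over a second. The motion took about 21 s of the 70 s allowed.

- **Flap and bin:** A picture with the plunger held down showed the slot open and both cartridges gone. Afterwards the flap was shut and empty and the plunger was up.
- **Caddy and bystanders:** The last pictures show the sound cartridge still in its place in the caddy. By eye, the battery, brush and jar have not moved.
- **Forces:** The highest reading was about 30 N at the wrist, with the fingers on the plunger at its stop. The limit there is 120 N.
- **Sliding contact:** As each cartridge left the caddy's 2 mm floor, I lowered the tool to keep it on the surface. For the first one the force briefly read about zero there, so it may have hovered by up to about a millimetre. I also slid both across the last 80 mm to the flap with almost no downward force.

No check failed or disagreed with another.

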